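Free the keeper under a left-hand wing knob

ROBOT

A 6-joint arm with a two-finger parallel gripper is mounted at the origin on a cart in front of the work surface, level with it; the furniture and walls round the work are solid. World frame = base frame: x ahead of the robot, y to its left, z up, the work surface at z = 0. Lengths are in m, angles in rad, forces in N, time in s.
With the tool pointing down it reaches from about 0.3 to 0.875 m from the base axis. Payload 6.4 kg.
Tool frame: the origin (TCP) lies between the finger pads; the fingertips stand 19 mm ahead of it and the grasp point (between the pads) is the TCP (ctrl.tips_ahead is the z of the fingertips in the tool frame, in m); z points along the fingers, y is the line along which they close (so a half turn about z gives the same grasp; the last joint's range is limited). The gripper opens to 85 mm and grips with 20 to 120 N. Pads are 22 mm wide; open, the fingers measure 114 mm over their backs; the gripper's body (76 mm by 85 mm) begins 54 mm behind the grasp point. The pads swing forward as they close: fully open they stand 13 mm farther back than shut.
Start: joints at [-1.354, 0.181, 1.607, -0, 1.354, -0.206], TCP at [0.236, -0.524, 0.25] pointing down, gripper open.
Joint ranges: [-2.99, 2.99], [-0.89, 2.07], [0.3, 2.58], [-1.14, 4.28], [0, 2.63], [-3.12, 3.12]. Speed limits (rad/s): [2.57, 2.57, 3.01, 3.14, 3.14, 3.14].

INTERFACE

Orientations are given as a unit quaternion [w, x, y, z].
In Python, from bench import readout, vision, ctrl gives the robot as it stands.
- The arm moves only by the tool play_rows, never from a script. Its arguments are lists of equal length, an entry for each row: "xyz": the shift along the tool's x, y, z in mm, a list of three; "rot": the turn, a rotation vector about the tool's x, y, z in rad, a list of three; "grip": the opening, from 0 (shut) to 1 (fully open). In form: {"xyz": [[x, y, z], ...], "rot": [[rx, ry, rz], ...], "grip": [grip, ...]}. A call has exactly 10 rows; each row is the pose to reach, as a shift and turn from the pose commanded when the call began, along the tool's axes at that moment; what a row does not reach only later rows make up. A row lasts 1/8 s, in which the tool goes at most 62.5 mm and 10.7 degrees, less where a joint would pass 70% of its speed; a pose out of reach is approached as far as the arm can. A call with a gripper value outside its range is refused whole. The fingers move at their own pace and stop on an object; the grip force is fixed at half the most. Time passes only in rows, so rows that repeat a pose let the fingers close, or fill a call up. It gives the time, the measured TCP pose, the force, the opening and the grip force at its end, in the units of the state.
- readout.get_obs(): the state, without advancing time (a new reading comes with each control period).
- vision.camera(name): name is "side" or "top" or "wrist"; returns a dict with "color" (480x640x3 uint8, red, green, blue), "depth" (480x640 float32, m along the optical axis (not along the pixel's ray), 0 where there is no reading), "camera_matrix" (3x3 intrinsics, pixels), "extrinsics" (4x4, takes a point from camera to world coordinates); the wrist camera has in their place "hand_eye" (4x4, takes a point from camera to tool coordinates, whose origin is the TCP and whose axes are the flange's). Camera axes: x right, y down, z forward; pixel columns grow to the right and rows downward; lengths in m; the calibration is good to about 2 mm. A picture is of the moment at which its call begins: read the wrist's pose just before it.
- ctrl.hand_in(): hands the job in; it is judged then, once.
The state is a dict: "time_s": time; "q": joint angles; "dq": joint speeds; "joint_efforts": joint torques, N m; "eef_pos": TCP position; "eef_rot": TCP orientation; "wrist_force": force on the tool from outside, world axes, zero at the start; "torque": the same for the moment, N m; "opening": opening from 0.0 (shut) to 1.0 (fully open); "grasp_force": force on a finger pad.
Only numpy, scipy, OpenCV 4.12 (cv2) and the standard library are available. Lean on these libraries where they do the work, as an engineer would, in place of code of your own. Each camera call takes 0.05 s, during which the arm holds its last target. There are 200 camera calls.

TASK

The wing knob on the bench disc grinder has a left-hand thread, so it loosens clockwise seen from above. Loosen it all the way until you feel it come up against its stop, without wrenching on the stop or turning it tight, then slide the forked keeper with the red handle out sideways from under it without jamming it, and lay the keeper flat in the blue parts tray. Do not drop it, and leave the beaker, the bottle and the vial standing where they are.

Things in the scene. Friction and masses are not known exactly. Their poses are not given: they have to be found in the camera images.
- grinder: fixed grey square base, 136 x 136 mm, 38 mm high, carrying a flat dark disc of 126 mm diameter whose top is 52 mm above the table. Origin at the centre of the underside, on the disc axis. A 12 mm spindle stands upright in the middle of the disc.
- knob: black wing knob on the upright spindle (its own z). Origin on that axis, at the underside of its 32 mm steel flange. Clockwise seen from above loosens it, and it rises 3.2 mm per rad. It turns at about 0.12 N m and stays where left. Its loosened stop, 2.2 to 2.8 rad from the start, is a rubber ring that gives 3 N m per rad: stop when you feel 0.2 to 0.4 N m; 0.6 N m wrenches it. Counter-clockwise clamps it.
- knob_grip (a point): centre of the knob's wing, on the spindle axis, 41 mm above the flange underside. The wing is a flat upright bar, 46 mm long along the knob's own x, 10 mm thick along its own y, 32 mm high (16 mm above and below this point). Axes as the knob's. Keep fingertips no more than 14 mm below this point, to stay over hub and keeper.
- keeper: loose aluminium fork, about 0.12 kg, flat on the disc under the knob's flange, 44 x 103 mm, 6 mm thick. Origin on its underside at the spindle. Its 16 mm slot opens to its own +y (prongs to y = +30 mm), its handle points to -y (to -73 mm): pull it out along its -y, 45 mm or more. The prong ends turn up to 10 mm and hook behind the flange until the knob is loosened.
- keeper_grip (a point): centre of the keeper's red handle fin, an upright block 10 mm thick along the keeper's x, 30 mm long along its y, 30 mm high; this point lies at y = -58 mm, 17 mm above the keeper's underside. Nothing beside the fin but the disc top 17 mm below this point.
- keeper_mid (a point): middle of the keeper's length, at y = -22 mm and 3 mm above the underside in its own frame.
- tray: fixed open blue tray, 120 mm along its x, 150 mm along its y, 20 mm high, walls and floor 4 mm. Origin at the centre of its underside.
- beaker: small empty glass beaker, 52 mm diameter, 66 mm high, origin at the centre of its underside. To be left alone.
- bottle: glass reagent bottle with blue cap, 54 mm diameter, 106 mm high, origin at the centre of its underside. To be left alone.
- vial: small vial with blue cap, 23 mm diameter, 48 mm high, origin at the centre of its underside. To be left alone.
Mind the look-alikes: they are no part of the job. What is meant by the keeper is not yellow, and is the larger of those in its own colour.

How it is judged:
By the outcome, as a careful person would: the job done as asked, in the order asked, and still so for the second after the job is handed in, with the robot touching nothing.
It also fails if it takes over 70 s, if anything falls off the work surface, if the arm or the gripper's body presses on something with over 40 N, if the wrist force passes 120 N, or if a joint passes its speed limit or range.

## Working session

There is one attempt and no reset: what is moved stays moved. The work goes in short steps, Python scripts to look and compute and a tool call to move; the robot and the scene stay as the last step left them, time stands still between calls to the robot, and variables do not carry over. Pictures are saved under pics/ and viewed, at most 10 in all, crops included, and the job is handed in when it is done.

Besides the shell and the picture viewer there is one more tool, called after "Call:" as name(argument=value, ...) on one line, values as JSON. play_rows: Moves the arm, as the interface text tells. Its arguments: {"type":"object","properties":{"xyz":{"type":"array","items":{"type":"array","items":{"type":"number"}}},"rot":{"type":"array","items":{"type":"array","items":{"type":"number"}}},"grip":{"type":"array","items":{"type":"number"}}},"required":["xyz","rot","grip"]}

```bash
mkdir -p pics; cat > h.py <<'E'
import numpy as np, cv2
from bench import readout, vision, ctrl
from scipy.spatial.transform import Rotation as R
def quat(q): return R.from_quat([q[1],q[2],q[3],q[0]])
def cam(n):
    o=readout.get_obs(); c=vision.camera(n)
    if n=="wrist":
        T=np.eye(4);T[:3,:3]=quat(o["eef_rot"]).as_matrix();T[:3,3]=o["eef_pos"]
        E=T@c["hand_eye"]
    else: E=c["extrinsics"]
    d=c["depth"];K=c["camera_matrix"]
    v,u=np.mgrid[:480,:640]
    p=np.stack([(u-K[0,2])/K[0,0]*d,(v-K[1,2])/K[1,1]*d,d],-1)
    P=p@E[:3,:3].T+E[:3,3]; P[d==0]=np.nan
    return c["color"],P,o
def save(n,img): cv2.imwrite("pics/"+n+".png",img[:,:,::-1])
E
python3 - <<'E'
from h import *
for n in("top","side"):
    c,P,o=cam(n); save(n,c); np.savez("/tmp/"+n,c=c,P=P)
print({k:np.round(v,3) for k,v in o.items()},ctrl.tips_ahead)
E
```

```text
{'time_s': np.float64(0.05), 'q': array([-1.354,  0.182,  1.608, -0.   ,  1.354, -0.206]), 'dq': array([-0.   , -0.001, -0.001,  0.001,  0.   , -0.   ]), 'joint_efforts': array([ 0.0000e+00, -4.4626e+01, -3.5258e+01, -0.0000e+00,  4.0000e-03,
       -0.0000e+00]), 'eef_pos': array([ 0.236, -0.524,  0.249]), 'eef_rot': array([-0.001,  0.978,  0.21 , -0.   ]), 'wrist_force': array([-0.458, -0.864,  0.667]), 'torque': array([-0.046, -0.024,  0.023]), 'grasp_force': np.float64(0.0), 'opening': np.float64(0.999)} 0.019
```

View pics/top.png

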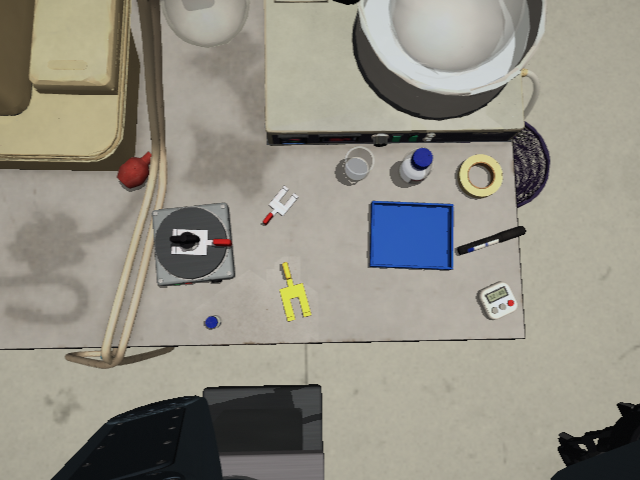

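View pics/side.png

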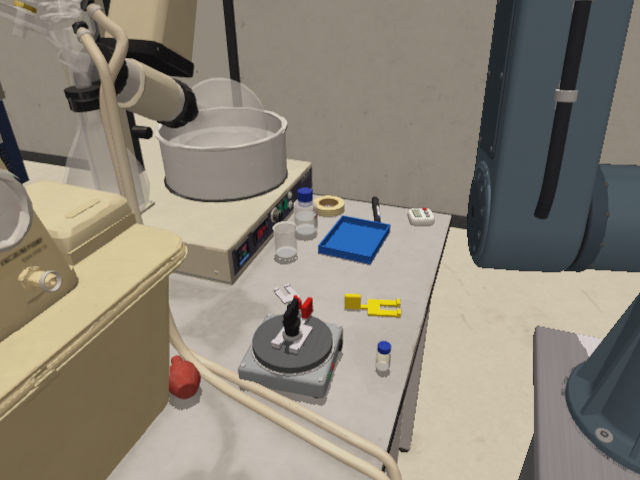

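The top view shows the grinder at about (192,243) and the keeper handle (red) pointing right at (222,242). The knob wing is at (185,240), the tray at (411,236) and the vial at (212,322). The loose keepers at (280,205) (small) and (293,290) (yellow) are decoys. Next I'll measure these positions.

```bash
python3 - <<'E'
from h import *
z=np.load("/tmp/top.npz");c=z["c"].astype(int);P=z["P"]
for n,(u,v) in dict(gr=(165,275),disc=(192,268),wing=(178,240),tray=(411,236),vial=(212,322),beaker=(356,165),bottle=(420,160),small=(280,205),hose=(150,215),hose2=(128,310)).items(): print(n,P[v,u].round(3))
hsv=cv2.cvtColor(z["c"],cv2.COLOR_RGB2HSV)
def st(m,n):
    p=P[m];p=p[~np.isnan(p[:,0])]
    r=cv2.minAreaRect((p[:,:2]*1000).astype(np.float32)); print(n,len(p),p.mean(0).round(4),np.round(r[0],1),np.round(r[1],1),round(r[2],1),"z",np.percentile(p[:,2],[5,50,95]).round(3))
box=np.zeros((480,640),bool);box[200:290,150:240]=1
red=((hsv[...,0]<8)|(hsv[...,0]>172))&(hsv[...,1]>150)&(hsv[...,2]>80)
st(red&box&(P[...,2]>.07),"fin")
st(box&(P[...,2]>.095)&(hsv[...,2]<90),"wing")
st(box&(P[...,2]>.03)&(P[...,2]<.045),"base")
disc=box&(P[...,2]>.045)&(P[...,2]<.056);st(disc,"disc")
b=np.zeros_like(box);b[195:275,360:460]=1
blue=(hsv[...,0]>100)&(hsv[...,0]<130)&(hsv[...,1]>150)
st(b&blue,"tray")
z=np.load("/tmp/side.npz");P=z["P"];hsv=cv2.cvtColor(z["c"],cv2.COLOR_RGB2HSV)
box=np.zeros((480,640),bool);box[285:390,240:345]=1
red=((hsv[...,0]<8)|(hsv[...,0]>172))&(hsv[...,1]>150)&(hsv[...,2]>80)
st(red&box&(P[...,2]>.07),"fin")
st(box&(P[...,2]>.09)&(hsv[...,2]<60),"wing")
white=(hsv[...,1]<40)&(hsv[...,2]>150)&box&(P[...,2]>.054)
st(white,"keeper+flange")
E
```

```text
gr [0.466 0.111 0.04 ]
disc [0.477 0.062 0.052]
wing [0.518 0.074 0.115]
tray [ 0.531 -0.33   0.009]
vial [0.383 0.028 0.047]
beaker [ 0.668 -0.234  0.001]
bottle [ 0.648 -0.332  0.109]
small [ 0.593 -0.091  0.008]
hose [0.579 0.149 0.001]
hose2 [0.406 0.183 0.011]
fin 88 [0.5189 0.0064 0.0826] [518.7   7.1] [28.5  8.8] 88.0 z [0.079 0.083 0.086]
wing 209 [0.5208 0.0644 0.1143] [521.5  65.4] [11.7 45.8] 3.5 z [0.101 0.116 0.12 ]
base 1731 [0.5151 0.0581 0.0388] [520.1  65.9] [139.7 136.9] 5.1 z [0.034 0.039 0.043]
disc 2841 [0.5211 0.0673 0.053 ] [520.2  63.5] [129.1 129.9] 5.2 z [0.05  0.053 0.055]
tray 5385 [ 0.5332 -0.3312  0.0079] [ 532.7 -328.6] [149.8 120.5] 86.9 z [0.003 0.006 0.022]
fin 118 [0.5145 0.0155 0.0806] [515.9  22.6] [51.3 10. ] 86.6 z [0.072 0.081 0.084]
wing 314 [0.5161 0.0744 0.1079] [517.6  69.2] [44.9 11.4] 89.3 z [0.093 0.11  0.118]
keeper+flange 319 [0.5148 0.0671 0.0599] [519.9  46.8] [102.1  49.4] 86.7 z [0.057 0.059 0.064]
```

```bash
cat >> h.py <<'E'
def to(p,head_deg):
    o=readout.get_obs(); R0=quat(o["eef_rot"]); h=np.radians(head_deg)
    Rt=R.from_matrix(np.array([[np.cos(h),np.sin(h),0],[np.sin(h),-np.cos(h),0],[0,0,-1]]).T.T)
    print("pos",o["eef_pos"].round(4),"xyz mm",(1000*R0.inv().apply(np.array(p)-o["eef_pos"])).round(1),"rot",(R0.inv()*Rt).as_rotvec().round(3))
E
python3 - <<'E'
from h import *
z=np.load("/tmp/top.npz");P=z["P"]
x,y,Z=P[...,0],P[...,1],P[...,2]
for y0 in(.12,.16,.2):
  m=(y>y0)&(y<y0+.04)&(x>.35)&(x<.6); print(y0,np.nanmax(Z[m]).round(3))
m=(x>.35)&(x<.6)&(y>-.4)&(y<.2)&(Z>.12);print(P[m].round(3)[::10])
to([.52,.065,.25],93.5)
E
```

```text
0.12 0.056
0.16 0.023
0.2 0.022
[[0.527 0.066 0.121]
 [0.516 0.062 0.121]]
pos [ 0.2359 -0.5239  0.2495] xyz mm [ 5.008e+02 -4.205e+02  3.000e-01] rot [-1.000e-03 -1.000e-03 -1.209e+00]
```

Call:
play_rows(xyz=[[25,-21,0],[75,-63,0],[130,-109,0],[187,-157,0],[244,-205,0],[301,-253,0],[358,-301,0],[415,-349,0],[465,-391,0],[501,-420,0]], rot=[[0,0,-0.08],[0,0,-0.2],[0,0,-0.34],[0,0,-0.48],[0,0,-0.62],[0,0,-0.76],[0,0,-0.9],[0,0,-1.04],[0,0,-1.14],[0,0,-1.21]], grip=[1,1,1,1,1,1,1,1,1,1])

```text
time_s: 1.35
eef_pos: [0.4951, 0.0137, 0.2502]
eef_rot: [0.0, 0.684, 0.73, -0.0]
wrist_force: [0.8, -0.8, 1.0]
opening: 1.001
grasp_force: 0.0
```

```bash
python3 - <<'E'
from h import *
c,P,o=cam("wrist"); save("w1",c); np.savez("/tmp/w1",c=c,P=P)
print(o["eef_pos"],o["q"].round(3))
hsv=cv2.cvtColor(c,cv2.COLOR_RGB2HSV)
def st(m,n):
    p=P[m];p=p[~np.isnan(p[:,0])]
    if len(p)<5: print(n,len(p));return
    r=cv2.minAreaRect((p[:,:2]*1000).astype(np.float32)); print(n,len(p),p.mean(0).round(4),np.round(r[0],1),np.round(r[1],1),round(r[2],1),"z",np.percentile(p[:,2],[5,50,95]).round(3))
x,y,Z=P[...,0],P[...,1],P[...,2]
near=np.hypot(x-.52,y-.05)<.1
red=((hsv[...,0]<8)|(hsv[...,0]>172))&(hsv[...,1]>150)&(hsv[...,2]>80)
st(near&red&(Z>.079)&(Z<.09),"fin")
st(near&(Z>.11)&(Z<.118)&(np.hypot(x-.52,y-.065)<.03),"wing")
st(near&(Z>.098)&(Z<.125)&(np.hypot(x-.52,y-.065)<.03),"wing2")
st(near&(Z>.055)&(Z<.066)&(hsv[...,2]>120)&(hsv[...,1]<60),"keep")
st((Z>.048)&(Z<.0555)&(np.hypot(x-.52,y-.05)<.12),"disc")
E
```

```text
[0.49506835 0.01368494 0.25024548] [-0.212 -0.     1.803 -0.     1.339 -0.277]
fin 336 [0.5186 0.0134 0.081 ] [518.8  12.8] [ 9.7 22.3] 3.6 z [0.08  0.081 0.082]
wing 1168 [0.5208 0.0683 0.1148] [521.1  67.7] [12.6 44.7] 4.4 z [0.112 0.115 0.117]
wing2 1291 [0.5203 0.0686 0.1138] [521.   67.9] [12.6 45.2] 4.9 z [0.105 0.115 0.117]
keep 2364 [0.5181 0.0646 0.0581] [520.3  46.6] [101.7  44. ] 87.1 z [0.056 0.058 0.062]
disc 16055 [0.5208 0.0732 0.0513] [521.4  67.5] [124.9 125.2] 23.4 z [0.05  0.051 0.053]
```

View pics/w1.png

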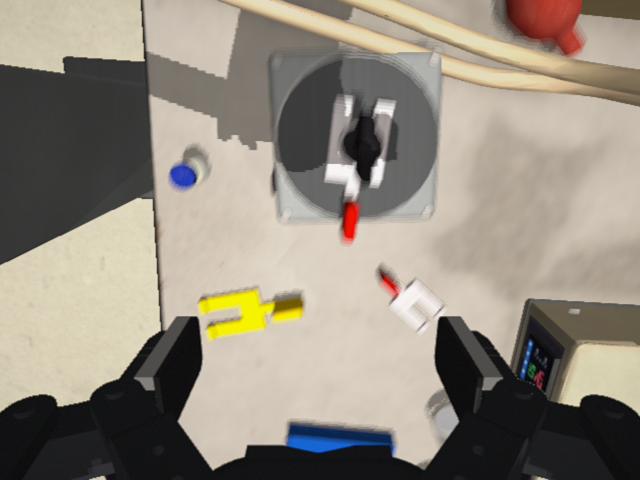

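The wrist view shows the knob wing at (367,140) and the fin at (350,218), pointing toward the image bottom. The arm was still moving, so I'll settle over the knob and re-measure.

```bash
python3 - <<'E'
from h import *
to([.5205,.066,.25],94)
E
```

```text
pos [0.4969 0.0202 0.2503] xyz mm [44.  26.8  0.6] rot [ 0.002 -0.004  0.002]
```

Call:
play_rows(xyz=[[0,0,0],[0,0,0],[0,0,0],[0,0,0],[0,0,0],[0,0,0],[0,0,0],[0,0,0],[0,0,0],[0,0,0]], rot=[[0,0,0],[0,0,0],[0,0,0],[0,0,0],[0,0,0],[0,0,0],[0,0,0],[0,0,0],[0,0,0],[0,0,0]], grip=[1,1,1,1,1,1,1,1,1,1])

```text
time_s: 2.65
eef_pos: [0.4946, 0.0117, 0.2503]
eef_rot: [-0.0, 0.685, 0.729, -0.0]
wrist_force: [-0.8, -0.0, 0.2]
opening: 0.997
grasp_force: 0.0
```

```bash
cat >> h.py <<'E'
def st(P,m,n):
    p=P[m];p=p[~np.isnan(p[:,0])]
    if len(p)<5: print(n,len(p));return
    r=cv2.minAreaRect((p[:,:2]*1000).astype(np.float32)); print(n,len(p),p.mean(0).round(4),np.round(r[0],1),np.round(r[1],1),round(r[2],1),"z",np.percentile(p[:,2],[5,50,95]).round(3))
def look(name):
    c,P,o=cam("wrist"); save(name,c)
    print(o["eef_pos"].round(4),o["q"].round(3))
    hsv=cv2.cvtColor(c,cv2.COLOR_RGB2HSV)
    x,y,Z=P[...,0],P[...,1],P[...,2]
    near=np.hypot(x-.52,y-.04)<.11
    red=((hsv[...,0]<8)|(hsv[...,0]>172))&(hsv[...,1]>150)&(hsv[...,2]>80)
    st(P,near&red&(Z>.079)&(Z<.09),"fin")
    w=np.hypot(x-.52,y-.065)<.03
    st(P,(Z>.11)&(Z<.128)&w,"wing")
    st(P,near&(Z>.055)&(Z<.066)&(hsv[...,2]>120)&(hsv[...,1]<60),"keep")
    st(P,(Z>.048)&(Z<.0555)&near,"disc")
    return c,P,o
E
python3 - <<'E'
from h import *
look("w2"); to([.5205,.066,.25],94)
E
```

```text
[0.4946 0.0117 0.2503] [-2.170e-01 -1.000e-03  1.804e+00 -0.000e+00  1.339e+00 -2.790e-01]
fin 418 [0.5179 0.0103 0.081 ] [518.    9.8] [29.   9.1] 86.6 z [0.08  0.081 0.082]
wing 1181 [0.5207 0.0683 0.1148] [521.1  67.7] [12.7 45.2] 6.0 z [0.112 0.115 0.117]
keep 2552 [0.5185 0.0652 0.058 ] [520.3  46.3] [102.   44.1] 87.3 z [0.056 0.057 0.062]
disc 16131 [0.5207 0.0732 0.0513] [521.2  67.7] [125.4 124.8] 50.4 z [0.05  0.051 0.053]
pos [0.4947 0.0117 0.2503] xyz mm [52.6 29.1  0.3] rot [ 0.    -0.    -0.008]
```

```bash
python3 - <<'E'
from h import *
to([.521,.067,.18],95)
E
```

```text
pos [0.4947 0.0117 0.2503] xyz mm [53.6 29.7 70.3] rot [ 0.    -0.    -0.025]
```

Call:
play_rows(xyz=[[8,5,5],[18,10,15],[27,15,28],[36,20,42],[45,25,56],[53.6,29.7,70],[53.6,29.7,70],[53.6,29.7,70],[53.6,29.7,70],[53.6,29.7,70]], rot=[[0,0,0],[0,0,-0.025],[0,0,-0.025],[0,0,-0.025],[0,0,-0.025],[0,0,-0.025],[0,0,-0.025],[0,0,-0.025],[0,0,-0.025],[0,0,-0.025]], grip=[1,1,1,1,1,1,1,1,1,1])

```text
time_s: 3.95
eef_pos: [0.5213, 0.0667, 0.1809]
eef_rot: [0.0, 0.676, 0.737, 0.0]
wrist_force: [-0.2, 0.6, 0.3]
opening: 0.996
grasp_force: 0.0
```

```bash
python3 - <<'E'
from h import *
look("w3"); to([.521,.067,.105],95)
E
```

```text
[0.5213 0.0667 0.1809] [-0.099  0.145  1.797 -0.     1.199 -0.185]
fin 567 [0.518  0.0111 0.0809] [517.9  10.3] [29.  9.] 87.6 z [0.08  0.081 0.082]
wing 1673 [0.5209 0.0696 0.1147] [521.  68.] [12.7 45.4] 5.9 z [0.112 0.115 0.117]
keep 3150 [0.5202 0.0702 0.0584] [520.8  60.5] [74.1 44.1] 87.2 z [0.056 0.058 0.063]
disc 21360 [0.5207 0.075  0.0513] [521.1  67.7] [125.1 124.9] 37.5 z [0.05  0.051 0.052]
pos [0.5212 0.0667 0.1808] xyz mm [ 0.3 -0.3 75.8] rot [ 0.001  0.    -0.001]
```

View pics/w3.png

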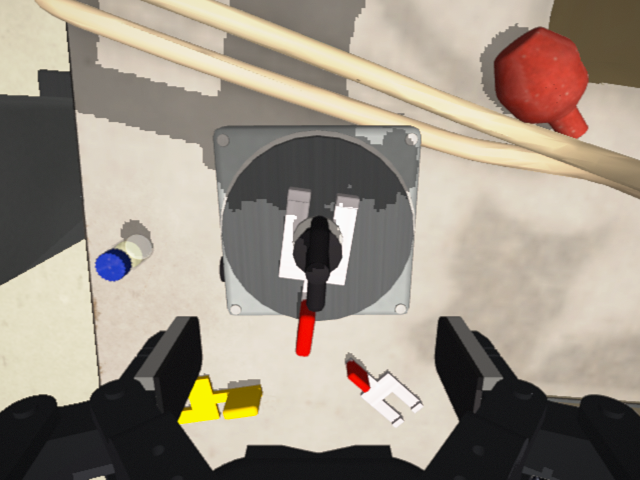

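The wing is at about (318,262) and lines up with the tool, with clear space on both sides. I'll descend and close.

Call:
play_rows(xyz=[[0,0,10],[0.5,0,25],[0.9,0,42],[0.9,0,58],[0.9,0,70],[0.9,0,75],[0.9,0,75],[0.9,0,75],[0.9,0,75],[0.9,0,75]], rot=[[0,0,0],[0,0,-0.01],[0,0,-0.01],[0,0,-0.01],[0,0,-0.01],[0,0,-0.01],[0,0,-0.01],[0,0,-0.01],[0,0,-0.01],[0,0,-0.01]], grip=[1,1,1,0.7,0.5,0.4,0.4,0.3,0.3,0.3])

```text
time_s: 5.25
eef_pos: [0.5211, 0.0678, 0.1057]
eef_rot: [0.0, 0.672, 0.741, 0.0]
wrist_force: [-0.4, 0.2, 0.4]
opening: 0.3
grasp_force: 0.0
```

Call:
play_rows(xyz=[[0,0,0],[0,0,0],[0,0,0],[0,0,0],[0,0,0],[0,0,0],[0,0,0],[0,0,0],[0,0,0],[0,0,0]], rot=[[0,0,0],[0,0,0],[0,0,0],[0,0,0],[0,0,0],[0,0,0],[0,0,0],[0,0,0],[0,0,0],[0,0,0]], grip=[0.25,0.2,0.15,0.1,0.05,0,0,0,0,0])

```text
time_s: 6.5
eef_pos: [0.5208, 0.0679, 0.1052]
eef_rot: [-0.0, 0.672, 0.741, -0.0]
wrist_force: [-1.0, 0.1, -0.0]
opening: 0.105
grasp_force: 58.6
```

```bash
python3 - <<'E'
from h import *
o=readout.get_obs();print({k:np.round(v,3) for k,v in o.items()})
E
```

```text
{'time_s': np.float64(6.5), 'q': array([-0.097,  0.254,  1.843,  0.   ,  1.045, -0.194]), 'dq': array([ 0.001,  0.001, -0.   ,  0.   , -0.001, -0.001]), 'joint_efforts': array([ 2.0000e-01, -4.2426e+01, -2.9573e+01,  2.6000e-02, -1.4000e-01,
       -1.0600e-01]), 'eef_pos': array([0.521, 0.068, 0.105]), 'eef_rot': array([-0.   ,  0.672,  0.741, -0.   ]), 'wrist_force': array([-0.977,  0.113, -0.007]), 'torque': array([-0.05 ,  0.051, -0.093]), 'grasp_force': np.float64(58.642), 'opening': np.float64(0.105)}
```

Call:
play_rows(xyz=[[0,0,-0.3],[0,0,-0.6],[0,0,-1.0],[0,0,-1.3],[0,0,-1.6],[0,0,-1.9],[0,0,-2.2],[0,0,-2.6],[0,0,-2.9],[0,0,-3.2]], rot=[[0,0,0.1],[0,0,0.2],[0,0,0.3],[0,0,0.4],[0,0,0.5],[0,0,0.6],[0,0,0.7],[0,0,0.8],[0,0,0.9],[0,0,1.0]], grip=[0,0,0,0,0,0,0,0,0,0])

```text
time_s: 7.75
eef_pos: [0.5212, 0.0677, 0.1085]
eef_rot: [0.0, 0.945, 0.326, 0.0]
wrist_force: [0.4, -0.4, -1.3]
opening: 0.104
grasp_force: 58.4
```

```bash
cat > s.py <<'E'
from h import *
o=readout.get_obs();x,y=o["eef_rot"][1:3]
print("t",o["time_s"].round(2),"pos",o["eef_pos"].round(4),"F",o["wrist_force"].round(2),"T",o["torque"].round(3),"q6",o["q"][5].round(3),"eff6",o["joint_efforts"][5].round(3),"head",np.degrees(2*np.arctan2(y,x)).round(2),"op",o["opening"].round(3),"gf",o["grasp_force"].round(1))
E
python3 s.py
```

```text
Traceback (most recent call last):
  File "s.py", line 3, in <module>
    print("t",o["time_s"].round(2),"pos",o["eef_pos"].round(4),"F",o["wrist_force"].round(2),"T",o["torque"].round(3),"q6",o["q"][5].round(3),"eff6",o["joint_efforts"][5].round(3),"head",np.degrees(2*np.arctan2(y,x)).round(2),"op",o["opening"].round(3),"gf",o["grasp_force"].round(1))
              ^^^^^^^^^^^^^^^^^
AttributeError: 'float' object has no attribute 'round'
```

Call:
play_rows(xyz=[[0,0,-0.3],[0,0,-0.6],[0,0,-1.0],[0,0,-1.3],[0,0,-1.6],[0,0,-1.9],[0,0,-2.2],[0,0,-2.6],[0,0,-2.9],[0,0,-2.9]], rot=[[0,0,0.1],[0,0,0.2],[0,0,0.3],[0,0,0.4],[0,0,0.5],[0,0,0.6],[0,0,0.7],[0,0,0.8],[0,0,0.9],[0,0,0.9]], grip=[0,0,0,0,0,0,0,0,0,0])

```text
time_s: 9.0
eef_pos: [0.5212, 0.0674, 0.1114]
eef_rot: [0.0, 0.993, -0.115, 0.0]
wrist_force: [0.6, -2.7, -3.5]
opening: 0.105
grasp_force: 58.4
```

```bash
sed -i 's/o\["time_s"\].round(2)/round(float(o["time_s"]),2)/' s.py; python3 s.py
```

```text
Traceback (most recent call last):
  File "s.py", line 3, in <module>
    print("t",round(float(o["time_s"]),2),"pos",o["eef_pos"].round(4),"F",o["wrist_force"].round(2),"T",o["torque"].round(3),"q6",o["q"][5].round(3),"eff6",o["joint_efforts"][5].round(3),"head",np.degrees(2*np.arctan2(y,x)).round(2),"op",o["opening"].round(3),"gf",o["grasp_force"].round(1))
                                                                                                                                                                                                                                              ^^^^^^^^^^^^^^^^^^
AttributeError: 'float' object has no attribute 'round'
```

```bash
cat > s.py <<'E'
from h import *
o=readout.get_obs();x,y=o["eef_rot"][1:3]; r=lambda v:np.round(v,4)
print("t",r(o["time_s"]),"pos",r(o["eef_pos"]),"F",r(o["wrist_force"]),"T",r(o["torque"]),"q6",r(o["q"][5]),"eff6",r(o["joint_efforts"][5]),"head",r(np.degrees(2*np.arctan2(y,x))),"op",r(o["opening"]),"gf",r(o["grasp_force"]))
E
python3 s.py
```

```text
t 9.0 pos [0.5212 0.0674 0.1114] F [ 0.5955 -2.7447 -3.4747] T [-0.4303 -0.2517  0.0803] q6 1.7052 eff6 0.6529 head -13.2323 op 0.1055 gf 58.4137
```

Call:
play_rows(xyz=[[0,0,-0.1],[0,0,-0.2],[0,0,-0.3],[0,0,-0.4],[0,0,-0.6],[0,0,-0.7],[0,0,-0.8],[0,0,-0.8],[0,0,-0.8],[0,0,-0.8]], rot=[[0,0,0.04],[0,0,0.08],[0,0,0.12],[0,0,0.16],[0,0,0.2],[0,0,0.23],[0,0,0.25],[0,0,0.25],[0,0,0.25],[0,0,0.25]], grip=[0,0,0,0,0,0,0,0,0,0])

```text
time_s: 10.25
eef_pos: [0.5211, 0.0675, 0.1123]
eef_rot: [0.0, 0.971, -0.238, 0.0]
wrist_force: [1.6, -5.4, -1.9]
opening: 0.106
grasp_force: 58.3
```

```bash
python3 s.py
```

```text
t 10.25 pos [0.5211 0.0675 0.1123] F [ 1.567  -5.4375 -1.9146] T [-0.9967 -0.3801  0.1112] q6 1.9557 eff6 0.1122 head -27.5879 op 0.1056 gf 58.3433
```

Call:
play_rows(xyz=[[0,0,0],[0,0,-0.1],[0,0,-0.1],[0,0,-0.2],[0,0,-0.2],[0,0,-0.2],[0,0,-0.3],[0,0,-0.3],[0,0,-0.3],[0,0,-0.3]], rot=[[0,0,0.01],[0,0,0.02],[0,0,0.03],[0,0,0.04],[0,0,0.05],[0,0,0.06],[0,0,0.07],[0,0,0.08],[0,0,0.08],[0,0,0.08]], grip=[0,0,0,0,0,0,0,0,0,0])

```text
time_s: 11.5
eef_pos: [0.5211, 0.0675, 0.1125]
eef_rot: [0.0, 0.961, -0.277, 0.0]
wrist_force: [1.6, -5.0, -1.5]
opening: 0.111
grasp_force: 58.3
```

```bash
python3 s.py
```

```text
t 11.5 pos [0.5211 0.0675 0.1125] F [ 1.5711 -5.     -1.5087] T [-0.993  -0.42    0.0977] q6 2.0356 eff6 0.1146 head -32.1717 op 0.1114 gf 58.2534
```

Call:
play_rows(xyz=[[0,0,0],[0,0,-0.1],[0,0,-0.1],[0,0,-0.2],[0,0,-0.2],[0,0,-0.2],[0,0,-0.2],[0,0,-0.2],[0,0,-0.2],[0,0,-0.2]], rot=[[0,0,0.01],[0,0,0.02],[0,0,0.03],[0,0,0.04],[0,0,0.05],[0,0,0.06],[0,0,0.07],[0,0,0.07],[0,0,0.07],[0,0,0.07]], grip=[0,0,0,0,0,0,0,0,0,0])

```text
time_s: 12.75
eef_pos: [0.5211, 0.0675, 0.1127]
eef_rot: [0.0, 0.951, -0.311, 0.0]
wrist_force: [1.7, -4.9, -2.6]
opening: 0.106
grasp_force: 58.3
```

```bash
python3 s.py
```

```text
t 12.75 pos [0.5211 0.0675 0.1127] F [ 1.6604 -4.878  -2.5865] T [-1.0363 -0.4066  0.1121] q6 2.1057 eff6 0.114 head -36.1865 op 0.1062 gf 58.2616
```

Call:
play_rows(xyz=[[0,0,0],[0,0,-0.1],[0,0,-0.1],[0,0,-0.2],[0,0,-0.2],[0,0,-0.2],[0,0,-0.3],[0,0,-0.3],[0,0,-0.3],[0,0,-0.3]], rot=[[0,0,0.01],[0,0,0.02],[0,0,0.03],[0,0,0.04],[0,0,0.05],[0,0,0.06],[0,0,0.07],[0,0,0.08],[0,0,0.08],[0,0,0.08]], grip=[0,0,0,0,0,0,0,0,0,0])

```text
time_s: 14.0
eef_pos: [0.521, 0.0675, 0.113]
eef_rot: [0.0, 0.937, -0.348, 0.0]
wrist_force: [2.1, -5.5, -2.9]
opening: 0.105
grasp_force: 58.3
```

```bash
python3 s.py
```

```text
t 14.0 pos [0.521  0.0675 0.113 ] F [ 2.0628 -5.4507 -2.9283] T [-1.0369 -0.4659  0.0879] q6 2.1857 eff6 0.1144 head -40.7667 op 0.1047 gf 58.2874
```

Call:
play_rows(xyz=[[0,0,0],[0,0,-0.1],[0,0,-0.1],[0,0,-0.2],[0,0,-0.2],[0,0,-0.2],[0,0,-0.2],[0,0,-0.2],[0,0,-0.2],[0,0,-0.2]], rot=[[0,0,0.01],[0,0,0.02],[0,0,0.03],[0,0,0.04],[0,0,0.05],[0,0,0.06],[0,0,0.07],[0,0,0.08],[0,0,0.08],[0,0,0.08]], grip=[0,0,0,0,0,0,0,0,0,0])

```text
time_s: 15.25
eef_pos: [0.5211, 0.0674, 0.1132]
eef_rot: [0.0, 0.923, -0.386, 0.0]
wrist_force: [1.5, -5.2, -2.7]
opening: 0.108
grasp_force: 58.4
```

```bash
python3 s.py
```

```text
t 15.25 pos [0.5211 0.0674 0.1132] F [ 1.507  -5.23   -2.6585] T [-1.0154 -0.3866  0.1247] q6 2.2657 eff6 0.1154 head -45.3501 op 0.1077 gf 58.3524
```

Turned 2.46 rad, still at friction torque. I'll keep going in small steps.

Call:
play_rows(xyz=[[0,0,0],[0,0,-0.1],[0,0,-0.1],[0,0,-0.2],[0,0,-0.2],[0,0,-0.2],[0,0,-0.3],[0,0,-0.3],[0,0,-0.3],[0,0,-0.3]], rot=[[0,0,0.01],[0,0,0.02],[0,0,0.03],[0,0,0.04],[0,0,0.05],[0,0,0.06],[0,0,0.07],[0,0,0.08],[0,0,0.08],[0,0,0.08]], grip=[0,0,0,0,0,0,0,0,0,0])

```text
time_s: 16.5
eef_pos: [0.521, 0.0674, 0.1135]
eef_rot: [0.0, 0.907, -0.422, 0.0]
wrist_force: [0.7, -5.1, -1.8]
opening: 0.104
grasp_force: 58.4
```

```bash
python3 s.py
```

```text
t 16.5 pos [0.521  0.0674 0.1135] F [ 0.741  -5.1233 -1.8313] T [-1.0645 -0.3261  0.0784] q6 2.3456 eff6 0.1146 head -49.933 op 0.1044 gf 58.3796
```

Call:
play_rows(xyz=[[0,0,0],[0,0,-0.1],[0,0,-0.1],[0,0,-0.2],[0,0,-0.2],[0,0,-0.2],[0,0,-0.2],[0,0,-0.2],[0,0,-0.2],[0,0,-0.2]], rot=[[0,0,0.01],[0,0,0.02],[0,0,0.03],[0,0,0.04],[0,0,0.05],[0,0,0.06],[0,0,0.07],[0,0,0.08],[0,0,0.08],[0,0,0.08]], grip=[0,0,0,0,0,0,0,0,0,0])

```text
time_s: 17.75
eef_pos: [0.521, 0.0674, 0.1137]
eef_rot: [0.0, 0.889, -0.458, 0.0]
wrist_force: [2.5, -4.9, -1.8]
opening: 0.107
grasp_force: 58.4
```

```bash
python3 s.py
```

```text
t 17.75 pos [0.521  0.0674 0.1137] F [ 2.475  -4.9356 -1.8192] T [-1.1243 -0.3144  0.161 ] q6 2.4256 eff6 0.1228 head -54.5135 op 0.107 gf 58.4332
```

Call:
play_rows(xyz=[[0,0,0],[0,0,0],[0,0,-0.1],[0,0,-0.1],[0,0,-0.1],[0,0,-0.1],[0,0,-0.1],[0,0,-0.1],[0,0,-0.1],[0,0,-0.1]], rot=[[0,0,0.01],[0,0,0.02],[0,0,0.03],[0,0,0.04],[0,0,0.05],[0,0,0.05],[0,0,0.05],[0,0,0.05],[0,0,0.05],[0,0,0.05]], grip=[0,0,0,0,0,0,0,0,0,0])

```text
time_s: 19.0
eef_pos: [0.521, 0.0674, 0.1139]
eef_rot: [0.0, 0.877, -0.48, 0.0]
wrist_force: [1.0, -4.9, -2.1]
opening: 0.103
grasp_force: 58.5
```

```bash
python3 s.py
```

```text
t 19.0 pos [0.521  0.0674 0.1139] F [ 0.9536 -4.9066 -2.122 ] T [-1.0531 -0.298   0.294 ] q6 2.4754 eff6 0.2532 head -57.3573 op 0.1034 gf 58.4689
```

I feel the stop, at about 0.26 N m in total. I'll add a slight nudge to land mid-window.

Call:
play_rows(xyz=[[0,0,0],[0,0,0],[0,0,0],[0,0,0],[0,0,0],[0,0,0],[0,0,0],[0,0,0],[0,0,0],[0,0,0]], rot=[[0,0,0.005],[0,0,0.01],[0,0,0.015],[0,0,0.02],[0,0,0.023],[0,0,0.023],[0,0,0.023],[0,0,0.023],[0,0,0.023],[0,0,0.023]], grip=[0,0,0,0,0,0,0,0,0,0])

```text
time_s: 20.25
eef_pos: [0.5209, 0.0674, 0.1139]
eef_rot: [0.0, 0.872, -0.49, 0.0]
wrist_force: [1.2, -5.2, -1.7]
opening: 0.105
grasp_force: 58.5
```

```bash
python3 s.py
```

```text
t 20.25 pos [0.5209 0.0674 0.1139] F [ 1.2381 -5.1876 -1.7303] T [-1.0582 -0.248   0.3166] q6 2.4983 eff6 0.3147 head -58.6688 op 0.1049 gf 58.534
```

Total torque is now 0.315 N m, within the window. I'll release and rise.

Call:
play_rows(xyz=[[0,0,0],[0,0,0],[0,0,0],[0,0,-5],[0,0,-20],[0,0,-40],[0,0,-60],[0,0,-70],[0,0,-70],[0,0,-70]], rot=[[0,0,0],[0,0,0],[0,0,0],[0,0,0],[0,0,0],[0,0,-0.15],[0,0,-0.32],[0,0,-0.5],[0,0,-0.68],[0,0,-0.86]], grip=[0.15,0.3,0.4,0.5,0.6,0.6,0.6,0.6,0.6,0.6])

```text
time_s: 21.5
eef_pos: [0.5214, 0.0678, 0.1854]
eef_rot: [-0.0, 0.997, -0.08, 0.001]
wrist_force: [0.2, 0.2, 0.5]
opening: 0.602
grasp_force: 0.0
```

```bash
python3 s.py; python3 -c "
from h import *
to([.520,.006,.185],87.2)"
```

```text
t 21.5 pos [0.5214 0.0678 0.1854] F [0.2098 0.1983 0.4618] T [-0.0127 -0.056   0.0616] q6 1.6334 eff6 1.9108 head -9.1238 op 0.6017 gf 0.0
pos [0.5214 0.0678 0.1854] xyz mm [ 8.4 61.3  0.4] rot [ 1.000e-03 -2.000e-03 -1.681e+00]
```

Call:
play_rows(xyz=[[0.5,4,0],[1.5,10,0],[2.5,18,0],[3.5,26,0],[4.5,34,0],[5.5,42,0],[6.5,50,0],[7.5,56,0],[8,61,0],[8,61,0]], rot=[[0,0,-0.17],[0,0,-0.34],[0,0,-0.51],[0,0,-0.68],[0,0,-0.85],[0,0,-1.02],[0,0,-1.19],[0,0,-1.36],[0,0,-1.53],[0,0,-1.686]], grip=[0.6,0.6,0.6,0.6,0.6,0.6,0.6,0.6,0.6,0.6])

```text
time_s: 22.75
eef_pos: [0.5192, 0.006, 0.1851]
eef_rot: [0.001, 0.723, 0.691, 0.0]
wrist_force: [-0.5, 0.3, 0.0]
opening: 0.603
grasp_force: 0.0
```

Call:
play_rows(xyz=[[0,0,0],[0,0,0],[0,0,0],[0,0,0],[0,0,0],[0,0,0],[0,0,0],[0,0,0],[0,0,0],[0,0,0]], rot=[[0,0,0],[0,0,0],[0,0,0],[0,0,0],[0,0,0],[0,0,0],[0,0,0],[0,0,0],[0,0,0],[0,0,0]], grip=[0.6,0.6,0.6,0.6,0.6,0.6,0.6,0.6,0.6,0.6])

```text
time_s: 24.0
eef_pos: [0.5188, 0.0064, 0.1838]
eef_rot: [0.0, 0.725, 0.689, 0.0]
wrist_force: [0.7, 0.2, -0.0]
opening: 0.599
grasp_force: 0.0
```

```bash
python3 s.py; python3 -c "
from h import *
look('w4')"
```

```text
t 24.0 pos [0.5188 0.0064 0.1838] F [ 0.7466  0.1981 -0.0344] T [ 0.0005 -0.015  -0.0292] q6 -0.1668 eff6 0.0003 head 87.1353 op 0.5993 gf 0.0
[0.5188 0.0064 0.1838] [-0.217  0.127  1.81   0.     1.204 -0.167]
fin 700 [0.5182 0.0105 0.0809] [518.    9.8] [29.4  9. ] 87.1 z [0.079 0.081 0.082]
wing 2338 [0.5207 0.0684 0.1226] [521.2  67.6] [12.6 45.7] 41.2 z [0.12  0.123 0.125]
keep 3369 [0.521  0.0652 0.0579] [520.7  60. ] [74.2 44. ] 86.7 z [0.056 0.057 0.062]
disc 26098 [0.5215 0.074  0.0513] [521.   67.9] [124.3 125.5] 87.0 z [0.05  0.051 0.052]
```

View pics/w4.png

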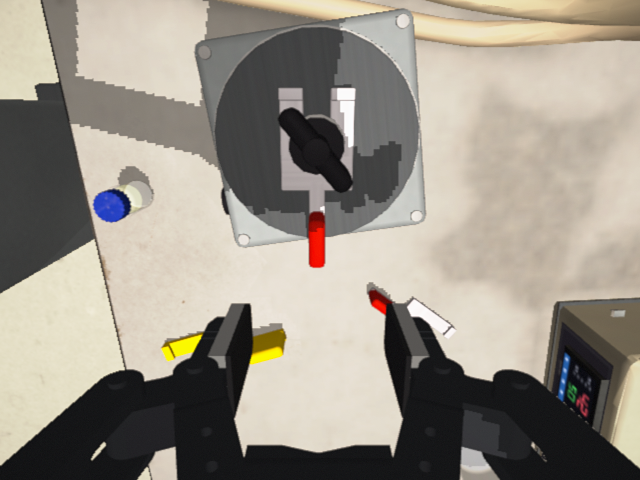

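The knob is loosened with its wing raised about 8 mm. The fin is at (317,240), in line with the tool. Descending on the fin.

Call:
play_rows(xyz=[[0,-0.6,15],[0,-0.6,40],[0,-0.6,65],[0,-0.6,85],[0,-0.6,98],[0,-0.6,106],[0,-0.6,106],[0,-0.6,106],[0,-0.6,106],[0,-0.6,106]], rot=[[0,0,0],[0,0,0],[0,0,0],[0,0,0],[0,0,0],[0,0,0],[0,0,0],[0,0,0],[0,0,0],[0,0,0]], grip=[0.6,0.6,0.6,0.6,0.6,0.6,0.5,0.35,0.3,0.25])

```text
time_s: 25.3
eef_pos: [0.5185, 0.0063, 0.0783]
eef_rot: [0.0, 0.725, 0.689, 0.0]
wrist_force: [-0.3, -0.2, 0.5]
opening: 0.247
grasp_force: 0.0
```

Call:
play_rows(xyz=[[0,0,0],[0,0,0],[0,0,0],[0,0,0],[0,0,0],[0,0,0],[0,0,0],[0,0,0],[0,0,0],[0,0,0]], rot=[[0,0,0],[0,0,0],[0,0,0],[0,0,0],[0,0,0],[0,0,0],[0,0,0],[0,0,0],[0,0,0],[0,0,0]], grip=[0.2,0.15,0.1,0.05,0,0,0,0,0,0])

```text
time_s: 26.55
eef_pos: [0.5182, 0.0064, 0.078]
eef_rot: [0.0, 0.725, 0.689, -0.0]
wrist_force: [-2.3, 1.1, 5.2]
opening: 0.103
grasp_force: 59.0
```

```bash
python3 s.py
```

```text
t 26.55 pos [0.5182 0.0064 0.078 ] F [-2.3072  1.1254  5.2172] T [0.1223 0.3576 0.0838] q6 -0.167 eff6 0.0362 head 87.1359 op 0.1031 gf 59.0399
```

Call:
play_rows(xyz=[[0,0,-0.4],[-1,0,-0.5],[-2.5,0,-0.5],[-4,0,-0.5],[-6,0,-0.5],[-8,0,-0.5],[-10,0,-0.5],[-12,0,-0.5],[-14,0,-0.5],[-15,0,-0.5]], rot=[[0,0,0],[0,0,0],[0,0,0],[0,0,0],[0,0,0],[0,0,0],[0,0,0],[0,0,0],[0,0,0],[0,0,0]], grip=[0,0,0,0,0,0,0,0,0,0])

```text
time_s: 27.8
eef_pos: [0.5174, -0.0088, 0.0783]
eef_rot: [-0.0, 0.725, 0.689, 0.0]
wrist_force: [-0.1, 0.4, -0.9]
opening: 0.106
grasp_force: 58.5
```

```bash
python3 s.py
```

```text
t 27.8 pos [ 0.5174 -0.0088  0.0783] F [-0.0932  0.4004 -0.8711] T [-0.0606  0.0356  0.0547] q6 -0.1964 eff6 0.0092 head 87.125 op 0.1063 gf 58.4501
```

Sliding freely.

Call:
play_rows(xyz=[[-2,0,0],[-5,0,0],[-9,0,0],[-14,0,0],[-20,0,0],[-27,0,0],[-34,0,0],[-41,0,0],[-48,0,-0.5],[-53,0,-1]], rot=[[0,0,0],[0,0,0],[0,0,0],[0,0,0],[0,0,0],[0,0,0],[0,0,0],[0,0,0],[0,0,0],[0,0,0]], grip=[0,0,0,0,0,0,0,0,0,0])

```text
time_s: 29.05
eef_pos: [0.5147, -0.062, 0.0793]
eef_rot: [0.0, 0.725, 0.689, 0.0]
wrist_force: [-0.4, 0.2, -1.2]
opening: 0.1
grasp_force: 58.4
```

```bash
python3 s.py; python3 -c "
from h import *
c,P,o=cam('wrist'); save('w5',c)
z=np.load('/tmp/top.npz');hsv=cv2.cvtColor(z['c'],cv2.COLOR_RGB2HSV);P=z['P']
b=np.zeros((480,640),bool);b[195:275,360:460]=1
blue=(hsv[...,0]>100)&(hsv[...,0]<130)&(hsv[...,1]>150)&b
st(P,blue&(P[...,2]>.016),'rim');st(P,blue&(P[...,2]<.01),'floor')"
```

```text
t 29.05 pos [ 0.5147 -0.062   0.0793] F [-0.3504  0.2491 -1.2065] T [-0.0586  0.0113  0.0199] q6 -0.2989 eff6 0.078 head 87.121 op 0.0997 gf 58.4474
rim 681 [ 0.5312 -0.3314  0.0212] [ 532.7 -328.6] [149.8 120.5] 86.9 z [0.017 0.021 0.025]
floor 4497 [ 0.5332 -0.3303  0.0057] [ 531.  -330.2] [142.1 116.5] 86.7 z [0.002 0.006 0.009]
```

View pics/w5.png

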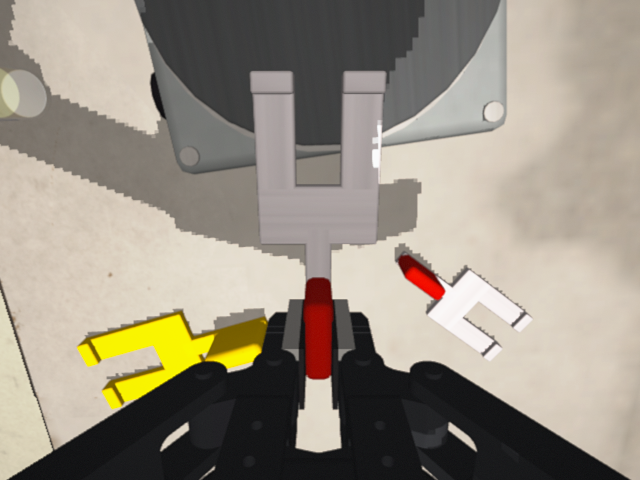

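The fork is fully clear of the knob, with prong ends at (272,80) and (363,80), and gripped at the fin (318,330). I'll lift and carry it to the tray.

```bash
python3 -c "
from h import *
to([.530,-.367,.14],87.1)"
```

```text
pos [ 0.5149 -0.0625  0.0795] xyz mm [-303.4   30.5  -60.4] rot [0. 0. 0.]
```

Call:
play_rows(xyz=[[0,0,-3],[0,0,-9],[0,0,-17],[0,0,-26],[0,0,-35],[0,0,-44],[0,0,-51],[0,0,-57],[0,0,-60],[0,0,-60]], rot=[[0,0,0],[0,0,0],[0,0,0],[0,0,0],[0,0,0],[0,0,0],[0,0,0],[0,0,0],[0,0,0],[0,0,0]], grip=[0,0,0,0,0,0,0,0,0,0])

```text
time_s: 30.35
eef_pos: [0.5148, -0.0616, 0.1394]
eef_rot: [0.0, 0.725, 0.689, 0.0]
wrist_force: [0.9, 0.5, -1.9]
opening: 0.102
grasp_force: 58.4
```

Call:
play_rows(xyz=[[-6,1,0],[-18,2,0],[-36,4,0],[-58,6,0],[-82,8,0],[-106,11,0],[-130,13,0],[-154,16,0],[-178,18,0],[-200,20,0]], rot=[[0,0,0],[0,0,0],[0,0,0],[0,0,0],[0,0,0],[0,0,0],[0,0,0],[0,0,0],[0,0,0],[0,0,0]], grip=[0,0,0,0,0,0,0,0,0,0])

```text
time_s: 31.6
eef_pos: [0.5248, -0.2639, 0.1393]
eef_rot: [0.0, 0.725, 0.689, 0.0]
wrist_force: [0.0, -0.0, -1.0]
opening: 0.104
grasp_force: 58.4
```

Call:
play_rows(xyz=[[-20,2,0],[-40,4,0],[-60,6,0],[-77,8,0],[-90,9,0],[-99,10,0],[-103,10.5,0],[-103,10.5,0],[-103,10.5,0],[-103,10.5,0]], rot=[[0,0,0],[0,0,0],[0,0,0],[0,0,0],[0,0,0],[0,0,0],[0,0,0],[0,0,0],[0,0,0],[0,0,0]], grip=[0,0,0,0,0,0,0,0,0,0])

```text
time_s: 32.85
eef_pos: [0.5301, -0.3652, 0.1393]
eef_rot: [-0.0, 0.724, 0.689, 0.0]
wrist_force: [0.2, 0.3, -1.4]
opening: 0.104
grasp_force: 58.4
```

```bash
python3 s.py; python3 -c "
from h import *
c,P,o=cam('wrist'); save('w6',c)
to([.530,-.367,.032],87.1)"
```

```text
t 32.85 pos [ 0.5301 -0.3652  0.1393] F [ 0.1853  0.2578 -1.4086] T [-0.0432 -0.0139  0.019 ] q6 -0.7378 eff6 0.0006 head 87.1651 op 0.1038 gf 58.447
pos [ 0.5301 -0.3653  0.1393] xyz mm [-1.700e+00 -1.000e-01  1.073e+02] rot [-0.    -0.     0.001]
```

View pics/w6.png

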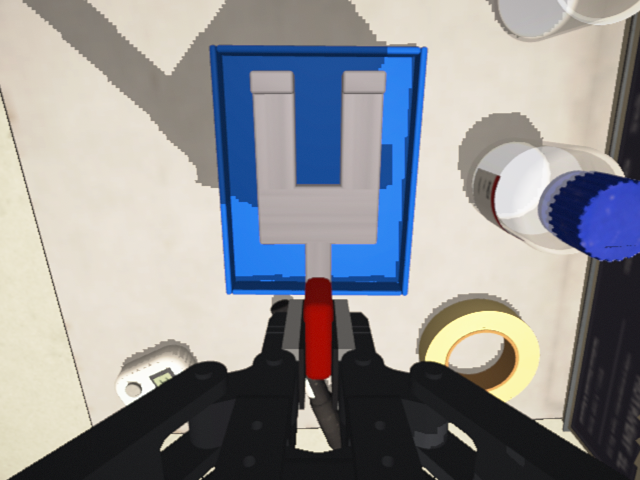

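The keeper is held level over the tray; the offset of the tray in the image is parallax. Computed end margins are over 15 mm, so I'm lowering.

Call:
play_rows(xyz=[[-1,0,5],[-2,0,18],[-3,0,34],[-3,0,50],[-3,0,66],[-3,0,80],[-3,0,91],[-3,0,99],[-3,0,103],[-3,0,105]], rot=[[0,0,0],[0,0,0],[0,0,0],[0,0,0],[0,0,0],[0,0,0],[0,0,0],[0,0,0],[0,0,0],[0,0,0]], grip=[0,0,0,0,0,0,0,0,0,0])

```text
time_s: 34.15
eef_pos: [0.5301, -0.3688, 0.0344]
eef_rot: [0.0, 0.725, 0.689, -0.0]
wrist_force: [0.3, -0.2, -0.2]
opening: 0.102
grasp_force: 58.4
```

Call:
play_rows(xyz=[[0,0,0.3],[0,0,0.6],[0,0,1],[0,0,1.4],[0,0,1.8],[0,0,2.2],[0,0,2.6],[0,0,3],[0,0,3.2],[0,0,3.2]], rot=[[0,0,0],[0,0,0],[0,0,0],[0,0,0],[0,0,0],[0,0,0],[0,0,0],[0,0,0],[0,0,0],[0,0,0]], grip=[0,0,0,0,0,0,0,0,0,0])

```text
time_s: 35.4
eef_pos: [0.5299, -0.3687, 0.0311]
eef_rot: [-0.0, 0.725, 0.689, 0.0]
wrist_force: [1.2, -0.1, -1.3]
opening: 0.101
grasp_force: 58.4
```

```bash
python3 s.py
```

```text
t 35.4 pos [ 0.5299 -0.3687  0.0311] F [ 1.1844 -0.1133 -1.3056] T [-0.0688  0.0041  0.0071] q6 -0.7414 eff6 -0.0 head 87.1368 op 0.1011 gf 58.4496
```

Call:
play_rows(xyz=[[0,0,0.2],[0,0,0.4],[0,0,0.6],[0,0,0.8],[0,0,1],[0,0,1.2],[0,0,1.3],[0,0,1.4],[0,0,1.4],[0,0,1.4]], rot=[[0,0,0],[0,0,0],[0,0,0],[0,0,0],[0,0,0],[0,0,0],[0,0,0],[0,0,0],[0,0,0],[0,0,0]], grip=[0,0,0,0,0,0,0,0,0,0])

```text
time_s: 36.65
eef_pos: [0.53, -0.3687, 0.03]
eef_rot: [0.0, 0.725, 0.689, -0.0]
wrist_force: [-2.4, 3.0, 5.9]
opening: 0.101
grasp_force: 59.2
```

```bash
python3 s.py
```

```text
t 36.65 pos [ 0.53   -0.3687  0.03  ] F [-2.4425  2.9824  5.8531] T [0.3082 0.456  0.0178] q6 -0.7414 eff6 0.0167 head 87.1419 op 0.1008 gf 59.1929
```

It's resting on the tray floor (about 6 N). I'll open gently and rise.

Call:
play_rows(xyz=[[0,0,0],[0,0,0],[0,0,0],[0,0,0],[0,0,0],[0,0,-5],[0,0,-15],[0,0,-30],[0,0,-50],[0,0,-75]], rot=[[0,0,0],[0,0,0],[0,0,0],[0,0,0],[0,0,0],[0,0,0],[0,0,0],[0,0,0],[0,0,0],[0,0,0]], grip=[0.13,0.18,0.25,0.35,0.4,0.4,0.4,0.4,0.4,0.4])

```text
time_s: 37.9
eef_pos: [0.53, -0.3687, 0.1065]
eef_rot: [0.0, 0.725, 0.689, 0.0]
wrist_force: [1.2, -0.9, 0.1]
opening: 0.4
grasp_force: 0.0
```

Call:
play_rows(xyz=[[0,0,-20],[0,0,-40],[0,0,-60],[0,0,-80],[-20,0,-100],[-50,0,-110],[-80,0,-110],[-100,0,-110],[-100,0,-110],[-100,0,-110]], rot=[[0,0,0],[0,0,0],[0,0,0],[0,0,0],[0,0,0],[0,0,0],[0,0,0],[0,0,0],[0,0,0],[0,0,0]], grip=[0.4,0.4,0.4,0.4,0.4,0.4,0.4,0.4,0.4,0.4])

```text
time_s: 39.15
eef_pos: [0.525, -0.4677, 0.2146]
eef_rot: [-0.0, 0.725, 0.689, 0.0]
wrist_force: [0.9, -0.8, 0.1]
opening: 0.399
grasp_force: 0.0
```

```bash
python3 s.py; python3 -c "
from h import *
c,P,o=cam('wrist'); save('w7',c); c,P,o=cam('top'); save('t7',c)"
```

```text
t 39.15 pos [ 0.525  -0.4677  0.2146] F [ 0.9011 -0.846   0.0952] T [-0.0275 -0.0542  0.0261] q6 -0.8465 eff6 -0.0023 head 87.1446 op 0.3992 gf 0.0
```

View pics/w7.png

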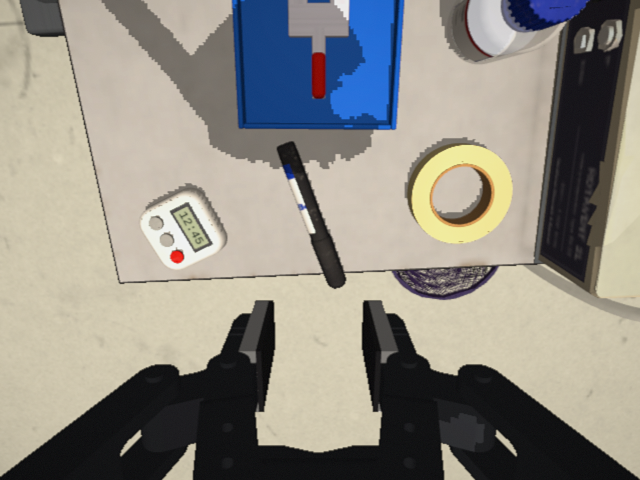

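View pics/t7.png

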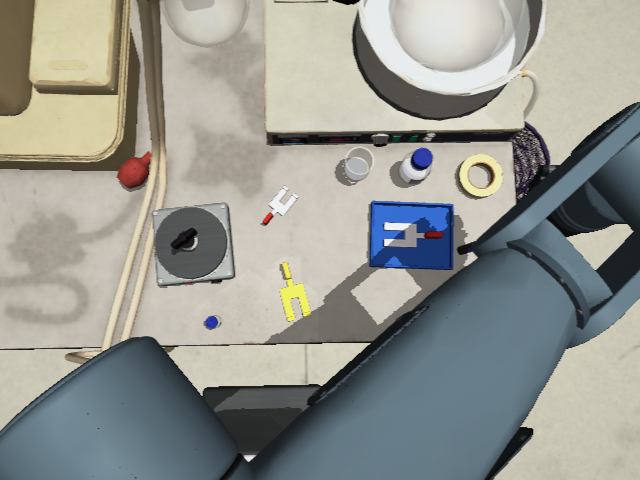

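The keeper lies flat inside the tray at (412,236). The knob is loosened at (184,240), and the beaker, bottle and vial are where they were. The gripper is clear of everything, so I'm handing in.

```bash
python3 -c "
from bench import ctrl
print(ctrl.hand_in())"
```

```text
the job is handed in; nothing more can be done
None
```

I loosened the knob clockwise onto its stop, feeling about 0.31 N m, slid the keeper out without it jamming, and laid it flat in the blue tray, with the beaker, bottle and vial untouched; the job is handed in at about 39 s (no verdict was returned).

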